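# Find the rocking corner of a sampler carrier and press its shim flat

### The job

One corner of the vial sampler's carrier plate rocks on its foot: press down on the blue corner spots, one after another, until you find the corner that gives way, then let it come back up and press that corner's orange shim tab down until it lies fully flat. Leave the other three shim tabs standing, do not lift the carrier, and do not disturb the bottle, timer and screwdriver.

Things in the scene. Friction and masses are not known exactly. Their poses are not given: they have to be found in the camera images.
- base: Dark steel levelling base, 250 x 250 x 6 mm, fixed to the bench. Origin on the bench top under the carrier's centre; x: the way all four shim tabs point, y to its left, z up. At each corner it has a foot and a hinged orange shim tab; steel stops up to 32 mm above the bench keep the carrier in place with 2 mm play.
- carrier: Aluminium plate 8 mm thick, 170 (x) by 110 (y) mm, with four corner lugs, 46 mm along x, out to y = +-116 mm, and a white vial sampler 140 x 86 mm bolted on (top 76 mm above the bench). 1.3 to 2.1 kg, loose on four feet. Origin: centre of the plate's underside, 30 mm above the bench; axes as the base. Three corners are firm, one unknown corner rocks.
- loose_foot (a joint): How far the foot under the rocking corner is pressed down, m: 0 = level, 0.007 = fully down; it does not tell which corner that is. The foot floats on a soft spring: the corner looks level, but pressed on its blue spot it starts to give at about 3 N, is fully down at about 5 N (the opposite corner rises as much), and springs back when let go.
- spot_1 (a point): Blue spot, 18 mm across, on top of the carrier's near left (-x, +y) lug, straight above that corner's foot: the place to press. The lug's top is 38 mm above the bench.
- spot_2 (a point): Blue spot, 18 mm across, on top of the carrier's near right (-x, -y) lug, straight above that corner's foot: the place to press. The lug's top is 38 mm above the bench.
- spot_3 (a point): Blue spot, 18 mm across, on top of the carrier's far left (+x, +y) lug, straight above that corner's foot: the place to press. The lug's top is 38 mm above the bench.
- spot_4 (a point): Blue spot, 18 mm across, on top of the carrier's far right (+x, -y) lug, straight above that corner's foot: the place to press. The lug's top is 38 mm above the bench.
- tab_1 (a point): Point fixed to the base, for the near left (-x, +y) corner (that of spot_1): where the upper face of its orange shim tab comes to lie when flat, 22 mm above the bench, 66 mm to the +x side of the spot and 28 mm from the tab's hinge. Pressing straight down over this point folds the tab flat.
- tab_2 (a point): Point fixed to the base, for the near right (-x, -y) corner (that of spot_2): where the upper face of its orange shim tab comes to lie when flat, 22 mm above the bench, 66 mm to the +x side of the spot and 28 mm from the tab's hinge. Pressing straight down over this point folds the tab flat.
- tab_3 (a point): Point fixed to the base, for the far left (+x, +y) corner (that of spot_3): where the upper face of its orange shim tab comes to lie when flat, 22 mm above the bench, 66 mm to the +x side of the spot and 28 mm from the tab's hinge. Pressing straight down over this point folds the tab flat.
- tab_4 (a point): Point fixed to the base, for the far right (+x, -y) corner (that of spot_4): where the upper face of its orange shim tab comes to lie when flat, 22 mm above the bench, 66 mm to the +x side of the spot and 28 mm from the tab's hinge. Pressing straight down over this point folds the tab flat.
- shim_loose (a joint): Angle of the shim tab at the rocking corner, wherever that is, rad: 0 = flat, level, on its stop; 0.6 to 0.85 = standing up, as at the start. Tab 48 long, 30 wide, 4 mm thick, rising to +x from a hinge along y, 18 mm above the bench, 8 mm off the lug's edge; its end starts up to 57 mm above the bench. 2 to 3 N moves it and it stays where it is left.
- shim_b (a joint): Angle of the shim tab at one of the three firm corners (which one differs from run to run), rad: 0 = flat, 0.6 to 0.85 = standing up, as at the start. Made as shim_loose.
- shim_c (a joint): Angle of the shim tab at one of the three firm corners (which one differs from run to run), rad: 0 = flat, 0.6 to 0.85 = standing up, as at the start. Made as shim_loose.
- shim_d (a joint): Angle of the shim tab at one of the three firm corners (which one differs from run to run), rad: 0 = flat, 0.6 to 0.85 = standing up, as at the start. Made as shim_loose.
- bottle: Amber glass bottle, 48 mm across, 95 mm tall, loose bystander; origin at the centre of its underside.
- timer: White bench timer, 22 x 70 x 60 mm tall, standing, loose bystander; origin at the centre of its underside.
- screwdriver: Screwdriver with a red handle, 160 mm long, lying on the bench, loose bystander; x along it from handle to tip.

How it is judged (in metres and radians):
On the way, in this order (a step that is already met when the one before it is completed fails the run):
1. the rocking corner is pressed down with the fingers so that it gives at least 3.5 mm, its shim still standing (value of joint loose_foot above 0.0035 m and contact force between the fingers and carrier above 1 N and value of joint shim_loose above 0.35 rad), for 0.1 s.
2. that corner's shim tab is pressed flat, the corner having come back up (value of joint shim_loose below 0.1 rad and value of joint loose_foot below 0.002 m), for 0.1 s.
At the end, for the whole second after the job is handed in: The shim tab at the rocking corner lies flat (within 0.1 rad of level), the other three still stand (above 0.35 rad), the carrier is back level on its feet (within 0.02 rad, foot within 2 mm of level) and at rest, and the bottle, timer and screwdriver are within 30 mm of where they were (all of step 2 and value of joint each of shim_b, shim_c, shim_d above 0.35 rad and angle between carrier's own z axis and vertical below 0.02 rad and height (world z) of carrier below 0.034 m and linear speed of carrier below 0.02 m/s and not (distance of bottle from where it was at the start of the episode above 0.03 m) and not (distance of timer from where it was at the start of the episode above 0.03 m) and not (distance of screwdriver from where it was at the start of the episode above 0.03 m)); the robot touches nothing.
It fails at once if a shim tab at a firm corner is pressed down (below 0.35 rad) (value of joint any of shim_b, shim_c, shim_d below 0.35 rad).
It fails at once if the carrier is lifted (more than 15 mm) or tipped (more than 0.15 rad) (height (world z) of carrier above 0.045 m or angle between carrier's own z axis and vertical above 0.15 rad).
It fails at once if the bottle, timer or screwdriver is moved more than 30 mm (distance of any of bottle, timer, screwdriver from where it was at the start of the episode above 0.03 m).
It also fails if it takes over 48 s, if anything falls off the work surface, if the arm or the gripper's body presses on something with over 40 N, if the wrist force passes 120 N, or if a joint passes its speed limit or range.

### The arm

A 6-joint arm with a two-finger parallel gripper is mounted at the origin on the work surface. World frame = base frame: x ahead of the robot, y to its left, z up, the work surface at z = 0. Lengths are in mm, angles in rad, forces in N, time in s.
With the tool pointing down it reaches from about 275 to 1000 mm from the base axis. Payload 8.4 kg.
Tool frame: the origin (TCP) lies midway between the tips of the shut fingers; the grasp point (between the pads) lies 19 mm behind it; z points along the fingers, y is the direction in which the jaws open and shut (so a half turn about z gives the same grasp; the last joint's range is limited). The gripper opens to 85 mm and grips with 20 to 120 N. Pads are 22 mm wide; open, the fingers measure 114 mm over their backs; the gripper's body (76 mm by 85 mm) begins 54 mm behind the grasp point. The pads swing forward as they close: fully open they stand 13 mm farther back than shut.
Start: joints at [-1.135, 0.353, 1.633, -0, 1.155, -0.002], TCP at [264.966, -566.057, 231.281] pointing down, gripper open.
Joint ranges: [-2.63, 2.63], [-0.92, 2.1], [0.06, 2.66], [-1.3, 4.44], [0, 2.69], [-3.02, 3.02]. Speed limits (rad/s): [2.22, 2.22, 2.79, 3.14, 3.14, 3.14].

### API

Orientations are given as a unit quaternion [w, x, y, z].
In Python, from station import status, grab_frame, workorder, spotter gives the robot as it stands.
- The arm moves only by the tool jog_arm, never from a script. Its argument "increments" is a list that holds one entry, the list of rows, each a list of 4 numbers: the shift along the tool's x, y, z in m, then the turn about the tool's z in units of 6 degrees (1.0 is 6 degrees). A call has exactly 10 rows; each row shifts and turns the commanded pose from where the row before left it, along the tool's axes as they then stand; what a row does not reach is not made up. A row lasts 1/8 s, in which the tool goes at most 62.5 mm and 10.7 degrees, less where a joint would pass 70% of its speed; a pose out of reach is approached as far as the arm can. A call is refused whole if a number of a shift passes 0.0625 or a number of a turn 1, either way. A call with a gripper value outside its range is refused whole. "gripper" is the opening in per cent of the stroke, from 0 (shut) to 100 (fully open), set as the call begins (left out, the last holds). The fingers move at their own pace and stop on an object; "squeeze" is the grip in N (left out, the last holds). Time passes only in rows, so rows that do not move let the fingers close, or fill a call up. It gives the time, the measured TCP pose, the force and the opening at its end, in the units of the state.
- status.sense(): the state, without advancing time (a new reading comes with each control period).
- grab_frame(name): name is "scene" or "top" or "wrist"; returns a dict with "image" (400x640x3 uint8, red, green, blue), "camera_matrix" (3x3 intrinsics, pixels), "k1" (the pictures are not rectified: a ray, as slopes to the right and down, at radius r is drawn at 1 + k1 r^2 times it, then the intrinsics apply), "extrinsics" (4x4, takes a point from world to camera coordinates); the wrist camera has in their place "tool_from_camera" (4x4, takes a point from camera to tool coordinates, whose origin is the TCP and whose axes are the flange's). Camera axes: x right, y down, z forward; pixel columns grow to the right and rows downward; lengths in mm; the calibration is good to about 2 mm. A picture is of the moment at which its call begins: read the wrist's pose just before it. There is no depth.
- workorder.sign_off(): hands the job in, once; it reports no verdict.
Trained networks look in the newest picture that a camera, given by its name, has taken for a name from the list of things; names that differ only in an ending like _2 or _b are one class to them, and where a whole thing is asked for, a point or a joint stands for the part that bears it (a point fixed in the world has none). Each returns a list of dicts, best first, with "score" (0 to 1); they miss things now and then, are a little off and sometimes report something else, mostly with a low value. They report only what shows in the picture. A call takes as long as a camera call.
- spotter.recognise(camera, query): "point" ([column, row] in pixels, amid what is visible of it).
- spotter.cut_out(camera, query): "region" (400x640 bool, what is visible of it) and "point" ([column, row] in pixels, amid what is visible of it).
The state is a dict: "clock": time; "q": joint angles; "dq": joint speeds; "joint_efforts": joint torques, N m; "tool_pos": TCP position; "eef_rot": TCP orientation; "contact_force": force on the tool from outside, world axes, zero at the start; "wrist_torque": the same for the moment, N m; "grip_width": finger opening in mm.
Only numpy, scipy, OpenCV 4.12 (cv2) and the standard library are available. Lean on these libraries where they do the work, as an engineer would, in place of code of your own. Each camera call takes 0.05 s, during which the arm holds its last target. There are 200 camera calls.

## Working session

There is one attempt and no reset: what is moved stays moved. The work goes in short steps, Python scripts to look and compute and a tool call to move; the robot and the scene stay as the last step left them, time stands still between calls to the robot, and variables do not carry over. Pictures are saved under pics/ and viewed, about 8 in all and at most 12, crops included, and the job is handed in when it is done.

Besides the shell and the picture viewer there is one more tool, called after "Request:" by a JSON object that holds its "method" and its "body", one argument or row to a line. jog_arm: Moves the arm, as the interface text tells. Its arguments: {"type":"object","properties":{"increments":{"type":"array"},"gripper":{"type":"number"},"squeeze":{"type":"number"}},"required":["increments"]}

```bash
ls; mkdir -p pics
python3 - <<'E'
from station import status, grab_frame, spotter
import cv2,numpy as np
s=status.sense();print(s)
for c in ("top","scene"):
    f=grab_frame(c);cv2.imwrite(f"pics/{c}0.png",f["image"][:,:,::-1])
    print(c,f["camera_matrix"],f["k1"],f["extrinsics"].round(4).tolist() if hasattr(f["extrinsics"],'round') else f["extrinsics"])
    for q in ("spot_1","shim_loose","bottle","timer","screwdriver","carrier"):
        print(q,[(np.round(d["point"],1).tolist(),round(d["score"],2)) for d in spotter.recognise(c,q)])
E
```

```text
pics
{'clock': 0.0, 'q': array([-1.13539541e+00,  3.53645861e-01,  1.63414209e+00,  8.90868380e-06,
        1.15521301e+00, -2.45591060e-03]), 'dq': array([-5.13160161e-05,  1.68170481e-03, -1.59905618e-03, -2.76316497e-03,
        4.61996459e-04, -4.78915864e-04]), 'joint_efforts': array([ 1.29313339e-03, -6.05251694e+01, -3.42064869e+01,  5.23353879e-05,
        9.59328900e-03,  5.79779766e-06]), 'tool_pos': array([ 264.7658735 , -565.61268739,  230.55971119]), 'eef_rot': array([-6.88599217e-04,  9.76130890e-01,  2.17181926e-01, -1.47264382e-04]), 'contact_force': array([-0.51472947,  0.20836341, -0.50814975]), 'wrist_torque': array([-0.03349323,  0.01089795, -0.00534459]), 'grip_width': 85.41380954046767}
top [[385.52789372   0.         313.26406963]
 [  0.         385.52789372 203.91925202]
 [  0.           0.           1.        ]] 0.003209050681806484 [[-0.0146, -0.9998, 0.0114, 29.2536], [-0.9924, 0.0131, -0.1227, 624.2455], [0.1225, -0.0131, -0.9924, 717.5439], [0.0, 0.0, 0.0, 1.0]]
spot_1 [([310.8, 231.5], 0.66)]
shim_loose [([353.5, 243.6], 0.81)]
bottle [([197.0, 213.7], 0.87), ([354.7, 245.9], 0.75)]
timer [([428.0, 264.9], 0.56), ([340.7, 231.3], 0.36)]
screwdriver [([316.7, 105.4], 0.68)]
carrier [([308.5, 236.1], 0.94)]
scene [[518.86980999   0.         319.52055963]
 [  0.         518.86980999 201.08403551]
 [  0.           0.           1.        ]] 0.02824546886688839 [[0.8505, 0.5259, 0.0022, -515.4271], [0.3697, -0.5948, -0.7138, -185.2618], [-0.3741, 0.6079, -0.7003, 1307.231], [0.0, 0.0, 0.0, 1.0]]
spot_1 [([425.5, 254.3], 0.75), ([313.0, 194.2], 0.65)]
shim_loose [([274.5, 214.9], 0.57)]
bottle [([312.6, 194.4], 0.7), ([376.8, 142.7], 0.68)]
timer [([219.1, 252.6], 0.7)]
screwdriver [([425.0, 257.8], 0.85), ([314.0, 191.4], 0.16)]
carrier [([312.9, 194.8], 0.81)]
```

View pics/top0.png

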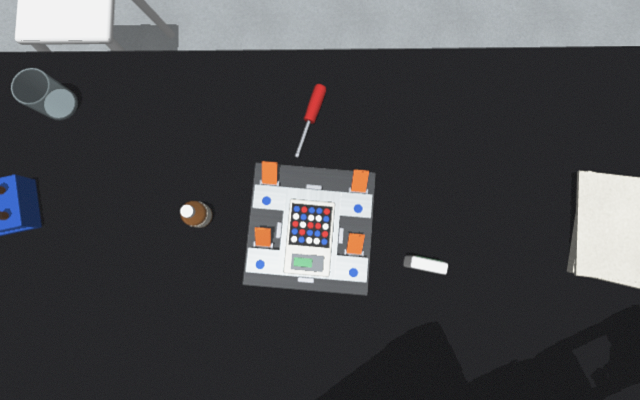

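View pics/scene0.png

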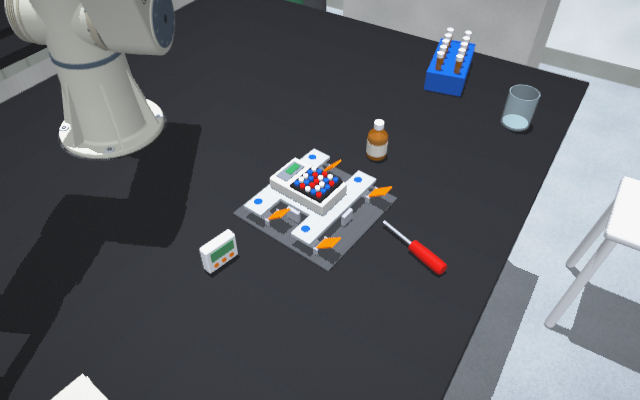

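Top view: the blue spots are at about (260,265)=1, (353,272)=2, (266,201)=3 and (358,209)=4. The orange tabs point up the image (world +x), and the bottle (195,214) and timer (427,265) stand to either side. Next I refine the spots and fit the base frame.

```bash
cat > h.py <<'E'
import numpy as np, cv2
from station import status, grab_frame, spotter
def ray(f,uv):
    K=np.array(f["camera_matrix"]);d=np.array([f["k1"],0,0,0.])
    K=np.array(f["camera_matrix"])
    x,y=cv2.undistortPoints(np.array([[uv]],float),K,d)[0,0]
    E=np.array(f["extrinsics"]);R,t=E[:3,:3],E[:3,3]
    return -R.T@t, R.T@np.array([x,y,1])
def at(f,uv,z):
    o,d=ray(f,uv);return o+d*(z-o[2])/d[2]
def blobs(im,lo,hi,amin,amax):
    m=cv2.inRange(cv2.cvtColor(im,cv2.COLOR_RGB2HSV),lo,hi)
    n,l,s,c=cv2.connectedComponentsWithStats(m)
    return [(c[i],s[i,4]) for i in range(1,n) if amin<s[i,4]<amax]
E
python3 - <<'E'
from h import *
for c,guess in(("top",[(260,265),(353,272),(266,201),(358,209)]),("scene",[(258,201),(306,229),(312,157),(358,180)])):
    f=grab_frame(c);im=f["image"]
    B=blobs(im,(100,120,80),(130,255,255),15,200)
    if c=="scene": # 1: far-left etc by reprojection
        pass
    print(c)
    for g in guess:
        b=min(B,key=lambda b:np.hypot(*(b[0]-g)));print(g,b[0].round(1),b[1],at(f,b[0],38).round(1))
f=grab_frame("top")
for n,uv,z in(("bottle",(188,211),95),("timer",(427,265),55)):print(n,at(f,uv,z).round(0))
E
```

```text
top
(260, 265) [259.6 264. ] 52 [509.6 125.4  38. ]
(353, 272) [353.  272.2] 50 [491.4 -53.9  38. ]
(266, 201) [265.9 200.4] 47 [632.8 113.3  38. ]
(358, 209) [357.6 208.3] 49 [614.8 -66.2  38. ]
scene
(258, 201) [257.6 200.9] 37 [489.  -52.7  38. ]
(306, 229) [305.2 228.3] 43 [613.4 -65.2  38. ]
(312, 157) [312.  156.5] 26 [507.5 127.   38. ]
(358, 180) [357.6 179.1] 33 [631.1 114.6  38. ]
bottle [608. 247.  95.]
timer [ 504. -192.   55.]
```

Request:
{"method": "jog_arm", "body": {
  "increments": [
    [[0.042,-0.037,0,0],[0.042,-0.037,0,0],[0.042,-0.037,0,0],[0.042,-0.037,0,0],[0.042,-0.037,0,0],[0.042,-0.037,0,0],[0.042,-0.037,0,0],[0.042,-0.037,0,0],[0.042,-0.037,0,0],[0.042,-0.037,0,0]]
  ],
  "gripper": 0
}}

```text
clock: 2.1
tool_pos: [489.1, -51.1, 231.6]
eef_rot: [0.0, 0.976, 0.217, 0.0]
contact_force: [0.8, 0.1, 0.3]
grip_width: -0.1
```

Request:
{"method": "jog_arm", "body": {
  "increments": [
    [[0,0,0.02,0.85],[0,0,0.02,0.85],[0,0,0.02,0.85],[0,0,0.02,0.85],[0,0,0.02,0.85],[0,0,0.02,0.85],[0,0,0.01,0],[0,0,0,0],[0,0,0,0],[0,0,0,0]]
  ]
}}

```text
clock: 3.35
tool_pos: [489.0, -52.9, 102.0]
eef_rot: [0.0, 0.999, -0.048, 0.001]
contact_force: [0.7, -0.0, -0.2]
grip_width: -0.3
```

```bash
cat > st.py <<'E'
from h import *
s=status.sense();p=s["tool_pos"]
from scipy.spatial.transform import Rotation as Ro
w,x,y,z=s["eef_rot"];R=Ro.from_quat([x,y,z,w]).as_matrix()
S=dict(s1=(508.5,126.2),s2=(490.2,-53.3),s3=(632,114),s4=(614.1,-65.7))
print(s["clock"],p.round(1),s["contact_force"].round(2),s["grip_width"],"xax",R[:,0].round(3),"zax",R[:,2].round(3))
for k,v in S.items(): print(k,(R.T@np.array([v[0]-p[0],v[1]-p[1],38-p[2]])).round(1))
E
python3 st.py
```

```text
3.35 [489.  -52.9 102. ] [ 0.7  -0.04 -0.25] -0.2723572310311091 xax [ 0.995 -0.096  0.001] zax [ 0.001 -0.    -1.   ]
s1 [   2.2 -180.2   64. ]
s2 [ 1.1  0.2 64. ]
s3 [ 126.3 -179.8   64.1]
s4 [125.7   0.7  64.1]
```

Request:
{"method": "jog_arm", "body": {
  "increments": [
    [[0.001,0,0.015,0],[0,0,0.015,0],[0,0,0.015,0],[0,0,0.01,0],[0,0,0.006,0],[0,0,0.001,0],[0,0,0.001,0],[0,0,0.001,0],[0,0,0,0],[0,0,0,0]]
  ]
}}

```text
clock: 4.6
tool_pos: [489.8, -53.0, 37.6]
eef_rot: [0.0, 0.999, -0.048, 0.0]
contact_force: [-0.5, 0.2, 3.6]
grip_width: -0.2
```

Request:
{"method": "jog_arm", "body": {
  "increments": [
    [[0,0,0.0005,0],[0,0,0.0005,0],[0,0,0.0005,0],[0,0,0.0005,0],[0,0,0,0],[0,0,0,0],[0,0,0,0],[0,0,0,0],[0,0,0,0],[0,0,0,0]]
  ]
}}

```text
clock: 5.85
tool_pos: [489.6, -53.0, 35.3]
eef_rot: [0.0, 0.999, -0.048, 0.0]
contact_force: [0.6, -1.8, 5.3]
grip_width: 0.1
```

Request:
{"method": "jog_arm", "body": {
  "increments": [
    [[0,0,0.0005,0],[0,0,0.0005,0],[0,0,0.0005,0],[0,0,0.0005,0],[0,0,0.0005,0],[0,0,0.0005,0],[0,0,0,0],[0,0,0,0],[0,0,0,0],[0,0,0,0]]
  ]
}}

```text
clock: 7.1
tool_pos: [489.5, -53.0, 32.3]
eef_rot: [0.0, 0.999, -0.048, 0.0]
contact_force: [0.9, -1.6, 6.8]
grip_width: -0.3
```

Run:
```python
from h import *
f=grab_frame("scene");cv2.imwrite("pics/p2.png",cv2.resize(f["image"][120:280,180:420,::-1],None,fx=3,fy=3,interpolation=cv2.INTER_CUBIC))
for i in range(3):
    s=status.sense();print(s["tool_pos"].round(2),s["contact_force"].round(2));grab_frame("scene")
```

```text
[489.53 -53.04  32.33] [ 0.88 -2.04  5.85]
[489.51 -53.05  32.32] [ 1.22 -2.16  5.31]
[489.51 -53.03  32.32] [ 1.   -3.12  5.5 ]
```

View pics/p2.png

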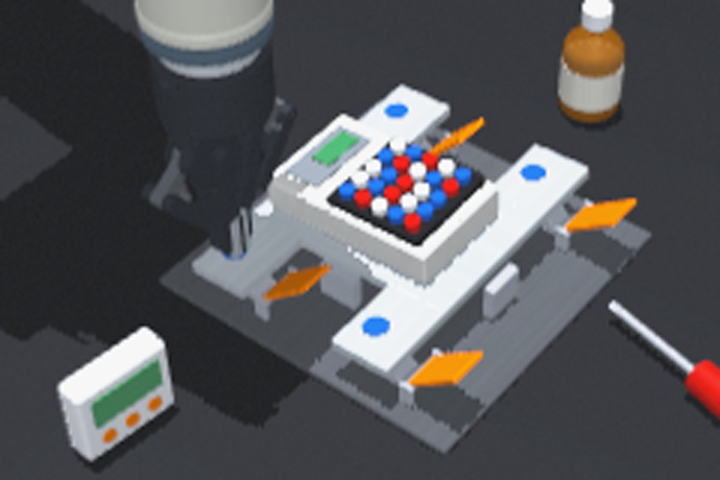

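Request:
{"method": "jog_arm", "body": {
  "increments": [
    [[0,0,-0.002,0],[0,0,-0.003,0],[0,0,-0.01,0],[0,0,-0.02,0],[0,0,-0.02,0],[0.022,0,0,0],[0.022,0,0,0],[0.022,0,0,0],[0,0,0,0],[0,0,0,0]]
  ]
}}

```text
clock: 8.55
tool_pos: [553.6, -59.0, 86.9]
eef_rot: [-0.0, 0.999, -0.048, -0.001]
contact_force: [-0.3, -0.2, -0.1]
grip_width: -0.2
```

```bash
python3 st.py
```

```text
8.55 [553.6 -59.   86.9] [-0.27 -0.18 -0.14] -0.1981011232755862 xax [ 0.995 -0.096 -0.002] zax [-0.002  0.    -1.   ]
s1 [ -62.6 -180.    49.1]
s2 [-63.6   0.4  49.1]
s3 [  61.5 -179.8   48.8]
s4 [60.9  0.8 48.8]
```

The crop shows the fingers on spot 2 (crop about (235,255)). The near-right lug is dipped and its tab is still standing at (297,282). The corner gave about 5.5 mm at about 5.5 N, so corner 2 is the rocking one. Next I press tab_2.

Request:
{"method": "jog_arm", "body": {
  "increments": [
    [[0.002,0,0.015,0],[0,0,0.015,0],[0,0,0.01,0],[0,0,0.006,0],[0,0,0.005,0],[0,0,0.005,0],[0,0,0.004,0],[0,0,0.003,0],[0,0,0.001,0],[0,0,0,0]]
  ]
}}

```text
clock: 9.8
tool_pos: [556.9, -59.5, 23.2]
eef_rot: [-0.0, 0.999, -0.048, -0.0]
contact_force: [0.4, -0.7, 0.8]
grip_width: 0.1
```

Request:
{"method": "jog_arm", "body": {
  "increments": [
    [[0,0,0.0005,0],[0,0,0.0005,0],[0,0,0.0005,0],[0,0,0.0005,0],[0,0,0,0],[0,0,0,0],[0,0,0,0],[0,0,0,0],[0,0,0,0],[0,0,0,0]]
  ]
}}

```text
clock: 11.05
tool_pos: [557.1, -59.5, 21.9]
eef_rot: [-0.0, 0.999, -0.048, -0.0]
contact_force: [-1.9, -0.8, 10.0]
grip_width: 0.1
```

Request:
{"method": "jog_arm", "body": {
  "increments": [
    [[0,0,-0.002,0],[0,0,-0.01,0],[0,0,-0.03,0],[0,0,-0.05,0],[0,0,-0.05,0],[-0.03,0,-0.05,0],[-0.06,0.03,0,0],[-0.06,0.03,0,0],[-0.06,0.03,0,0],[0,0,0,0]]
  ]
}}

```text
clock: 12.3
tool_pos: [348.5, -124.4, 213.3]
eef_rot: [0.0, 0.999, -0.049, -0.001]
contact_force: [0.6, -0.0, 0.7]
grip_width: -0.2
```

Run:
```python
from h import *
a=cv2.resize(grab_frame("scene")["image"][120:280,180:420,::-1],None,fx=3,fy=3,interpolation=cv2.INTER_CUBIC)
cv2.imwrite("pics/end.png",a)
f=grab_frame("top")
B=blobs(f["image"],(100,120,80),(130,255,255),15,200)
for g in[(259.6,264.),(353,272.2),(265.9,200.4),(357.6,208.3)]: print(min(B,key=lambda b:np.hypot(*(b[0]-g)))[0].round(1))
for q in("bottle","timer","screwdriver"):print(q,[np.round(d["point"],1) for d in spotter.recognise("top",q)])
print(status.sense()["contact_force"],status.sense()["tool_pos"])
```

```text
[259.6 264. ]
[353.  272.2]
[265.9 200.4]
[357.6 208.3]
bottle [array([196.8, 213.4])]
timer []
screwdriver [array([318.1, 104.4]), array([359.4, 181.7])]
[ 0.01139395 -0.26841346  0.32505926] [ 353.43494169 -123.89323217  213.58433451]
```

View pics/end.png

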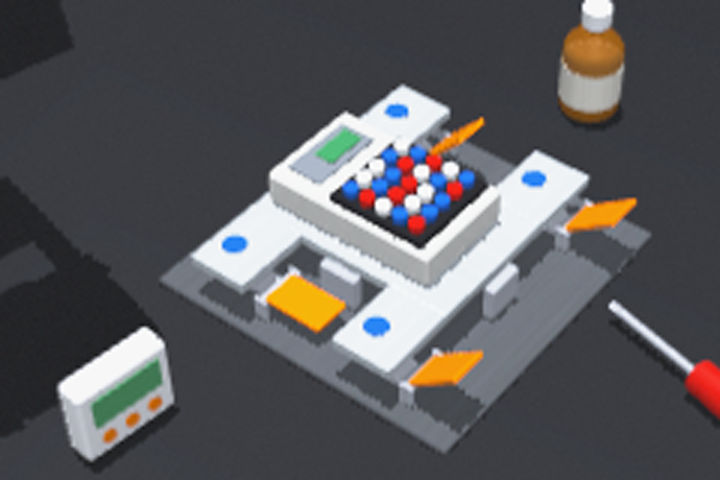

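The picture shows tab 2 flat at crop (305,303) and the other three tabs standing at (458,136), (602,214) and (447,368). The spots are at their original pixels, so the carrier is level again, and the bystanders are in place.

```bash
python3 -c "
from station import workorder;print(workorder.sign_off())"
```

```text
the job is handed in; nothing more can be done
None
```

I pressed the first spot, spot_2 (near right), and it gave way, so I let it come back up and pressed tab_2 flat. I handed the job in at about 12.5 s on the clock; the sign-off reported no verdict.

- **Rocking corner:** spot_2 moved down about 5.5 mm at 5 to 6 N, against the required 3.5 mm. I did not press the other three corners.
- **Shim tab:** tab_2 met its stop at 21.9 mm with 10 N on it, matching the stated flat height of 22 mm.
- **Last checks:** After I backed the arm away, the picture showed tab_2 flat and the other three tabs standing. All four blue spots were back at their starting pixels, so the carrier is level.
- **Bystanders:** The networks put the bottle and screwdriver within about 2 pixels of where they started. They missed the timer in the last top view, but the scene picture shows it where it was before.

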